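Change over the parts trays by fingertip

TASK

The tray with the two bolts was left standing open, but the relay is wanted now. First push the bolt tray fully home with a fingertip, then hook a fingertip behind the raised yellow lip of the tray that holds the black relay and draw it out all the way to its stop. Do not pinch or lift anything, leave the relay and the bolts in their trays, and leave everything else on the desk where it is.

Things in the scene. Friction and masses are not known exactly. Their poses are not given: they have to be found in the camera images.
- relay_tray (a joint): Grey open-topped slide-out tray (112 long x 92 wide) that holds the black relay. Value = how far it is drawn out (m): 0 = fully home, 0.065 = out at its stop. It slides along its unit's -x axis with about 1.5 N of friction and stays where left. Floor 11 mm above the desk, side and back walls up to 29 mm. The contents lie in its rear compartment (64 x 86 mm).
- bolt_tray (a joint): Grey open-topped slide-out tray (112 long x 92 wide) that holds the two bolts. Value = how far it is drawn out (m): 0 = fully home, 0.065 = out at its stop. It slides along its unit's -x axis with about 1.5 N of friction and stays where left. Floor 11 mm above the desk, side and back walls up to 29 mm. The contents lie in its rear compartment (64 x 86 mm).
- relay_pocket (a point): Centre of the floor (11 mm above the desk) of the empty finger pocket just behind the yellow front of the relay tray; moves with the tray, axes as the unit's. The pocket is 40 mm along the rails x 86 mm wide: yellow front 20 mm to -x of this point, cross wall (top 27 mm above the desk) 20 mm to +x.
- bolt_pocket (a point): Centre of the floor (11 mm above the desk) of the empty finger pocket just behind the yellow front of the bolt tray; moves with the tray, axes as the unit's. The pocket is 40 mm along the rails x 86 mm wide: yellow front 20 mm to -x of this point, cross wall (top 27 mm above the desk) 20 mm to +x.
- relay_hook (a point): Middle of the top edge (56 mm above the desk) of the relay tray's raised yellow front, on its REAR face, where a fingertip hooks; moves with the tray, axes as the unit's (-x draws out). The front is upright, 92 mm wide, 8 mm thick, from 8 to 56 mm above the desk; its outer face lies 8 mm to -x of this point (top bead 3 mm further). Touching both faces at once is pinching.
- bolt_hook (a point): Middle of the top edge (56 mm above the desk) of the bolt tray's raised yellow front, on its REAR face, where a fingertip hooks; moves with the tray, axes as the unit's (-x draws out). The front is upright, 92 mm wide, 8 mm thick, from 8 to 56 mm above the desk; its outer face lies 8 mm to -x of this point (top bead 3 mm further). Touching both faces at once is pinching.
- relay_unit: Fixed low aluminium frame, 112 x 112 x 31 high, of the tray that holds the black relay. Origin: centre of its footprint, on the desk. x along the rails towards the back, z up; the tray comes out along -x, towards the robot. Yaw within 0.2 rad of the world's. Which unit stands left varies; they look alike, only the contents tell them apart.
- bolt_unit: Fixed low aluminium frame, 112 x 112 x 31 high, of the tray that holds the two bolts. Origin: centre of its footprint, on the desk. x along the rails towards the back, z up; the tray comes out along -x, towards the robot. Yaw within 0.2 rad of the world's. Which unit stands left varies; they look alike, only the contents tell them apart.
- black_relay: Loose black cube-shaped relay, 28 x 28 x 24 high, lying in the relay tray behind the cross wall; origin at the centre of its underside. It rides along with the tray.
- bolt_1: Loose steel hex bolt standing on its head in the bolt tray, head 19 across, 37 high; origin at the centre of its underside. It may topple inside the tray, which does no harm.
- bolt_2: A second bolt, the same as bolt_1.
- tape: Blue roll of tape lying flat, 62 across x 19 high; loose bystander on the desk; origin at the centre of its underside. Must stay where it is.
- dongle: Blue and black plug adapter, 43 x 43 x 23; loose bystander on the desk; origin at the centre of its underside. Must stay where it is.
- fob: Black car key fob, 76 x 34 x 13; loose bystander on the desk; origin at the centre of its underside. Must stay where it is.
- spool: Upright spool of solder wire with blue flanges, 58 across x 42 high; loose bystander on the desk; origin at the centre of its underside. Must stay where it is.
- station: Black soldering station, about 138 x 150 x 131 high, fixed, to the left of the trays; origin at the centre of its underside. Do not run into it.

How it is judged:
By the outcome, as a careful person would: the job done as asked, in the order asked, and still so for the second after the job is handed in, with the robot touching nothing.
It also fails if it takes over 42 s, if anything falls off the work surface, if the arm or the gripper's body presses on something with over 40 N, if the wrist force passes 120 N, or if a joint passes its speed limit or range.

ROBOT

A 7-joint arm with a two-finger parallel gripper is mounted at the origin on the work surface; the furniture and walls round the work are solid. World frame = base frame: x ahead of the robot, y to its left, z up, the work surface at z = 0. Lengths are in m, angles in rad, forces in N, time in s.
With the tool pointing down it reaches from about 0.4 to 0.85 m from the base axis. Payload 10.4 kg.
Tool frame: the origin (TCP) lies at the very end of the fingers, on their centre line; the grasp point (between the pads) lies arm.tcp_to_grasp behind it (arm.tcp_to_grasp is the distance from the TCP to the grasp point, in m); y points along the fingers, z is the direction in which the jaws open and shut, and the axes are right-handed (so a half turn about y gives the same grasp; the last joint's range is limited). The gripper opens to 85 mm and grips with 20 to 120 N. Pads are 22 mm wide; open, the fingers measure 114 mm over their backs; the gripper's body (76 mm by 85 mm) begins 54 mm behind the grasp point. The pads swing forward as they close: fully open they stand 13 mm farther back than shut.
Start: joints at [1.277, 0.332, -0.065, 1.46, 0.022, 1.35, -0.088], TCP at [0.167, -0.602, 0.231] pointing down, gripper open.
Joint ranges: [-2.6, 2.6], [-0.5, 2.12], [-1.47, 1.34], [0.16, 2.42], [-1.27, 4.41], [0.06, 2.06], [-2.6, 2.6]. Speed limits (rad/s): [2.22, 2.22, 2.79, 2.79, 3.14, 3.14, 3.14].

INTERFACE

Orientations are given as [roll, pitch, yaw] about the fixed x, y, z axes, in that order (R = Rz(yaw) Ry(pitch) Rx(roll)).
In Python, from bench import arm, cams, job gives the robot as it stands. The module is installed in compiled form; this text tells all that it offers.
- The arm moves only by the tool apply_moves, never from a script. Its argument "moves" is a list that holds one entry, the list of rows, each a list of 4 numbers: the shift along the tool's x, y, z in cm, then the turn about the tool's y in degrees. In form: [[[dx, dy, dz, turn], ...]]. A call has 1 to 12 rows; each row is the pose to reach, as a shift and turn from the pose commanded when the call began, along the tool's axes at that moment; what a row does not reach only later rows make up. A row lasts 1/10 s, in which the tool goes at most 50 mm and 8.59 degrees, less where a joint would pass 70% of its speed; a pose out of reach is approached as far as the arm can. A call with a gripper value outside its range is refused whole. "fingers" is the finger opening in cm, from 0 to 8.54, set as the call begins (left out, the last holds). The fingers move at their own pace and stop on an object; "grip_force" is the grip in N (left out, the last holds). Time passes only in rows, so rows that repeat a pose let the fingers close. It gives the time, the measured TCP pose, the force and the opening at its end, in the units of the state.
- arm.sense(): the state, without advancing time (a new reading comes with each control period).
- cams.snapshot(name): name is "scene" or "top" or "wrist"; returns a dict with "frame" (384x512x3 uint8, red, green, blue), "intrinsics" (3x3 intrinsics, pixels), "camera_from_world" (4x4, takes a point from world to camera coordinates). Camera axes: x right, y down, z forward; pixel columns grow to the right and rows downward; lengths in m; the calibration is good to about 2 mm. A picture is of the moment at which its call begins. There is no depth.
- job.finish_job(): hands the job in, once; it reports no verdict.
Trained networks look in a picture, given as the dict that the camera call returned (one of the last four; its "shot" number tells which), for a name from the list of things; names that differ only in an ending like _2 or _b are one class to them, and where a whole thing is asked for, a point or a joint stands for the part that bears it (a point fixed in the world has none). Each returns a list of dicts, best first, with "confidence" (0 to 1); they miss things now and then, are a little off and sometimes report something else, mostly with a low value. They report only what shows in the picture. A call takes as long as a camera call.
- cams.trace(picture, name): "pixels" (384x512 bool, what is visible of it).
- cams.spot_point(picture, name): "at" ([x, y, z] in m, in world coordinates, good to about 4 mm: a listed point, or the origin of a listed thing).
The state is a dict: "t": time; "joint_pos": joint angles; "joint_vel": joint speeds; "effort": joint torques, N m; "eef_pos": TCP position; "tcp_rot": TCP orientation; "contact_force": force on the tool from outside, world axes, zero at the start; "ft_torque": the same for the moment, N m; "finger_gap": finger opening in m.
Only numpy, scipy, OpenCV 4.12 (cv2) and the standard library are available. Lean on these libraries where they do the work, as an engineer would, in place of code of your own. Each camera call takes 0.05 s, during which the arm holds its last target. There are 200 camera calls.

## Working session

There is one attempt and no reset: what is moved stays moved. The work goes in short steps, Python scripts to look and compute and a tool call to move; the robot and the scene stay as the last step left them, time stands still between calls to the robot, and variables do not carry over. Pictures are saved under pics/ and viewed, about 8 in all and at most 12, crops included, and the job is handed in when it is done.

Besides the shell and the picture viewer there is one more tool, called after ">>>" by a JSON object that holds its "op" and its "data". apply_moves: Moves the arm, as the interface text tells. Its arguments: {"type":"object","properties":{"moves":{"type":"array"},"fingers":{"type":"number"},"grip_force":{"type":"number"}},"required":["moves"]}

```bash
mkdir -p pics; ls
python3 - <<'E'
from bench import arm,cams,job
import cv2,numpy as np
s=arm.sense(); print({k:np.round(s[k],3) for k in('t','eef_pos','tcp_rot','contact_force','finger_gap')}, arm.tcp_to_grasp)
ims=[]
for n in('scene','top'):
    p=cams.snapshot(n); cv2.imwrite(f'pics/{n}0.png',p['frame'][:,:,::-1])
    for k in['relay_hook','bolt_hook','relay_pocket','bolt_pocket','relay_unit','bolt_unit','black_relay','bolt_1','tape','dongle','fob','spool','station']:
        print(n,k,[(np.round(d['at'],3).tolist(),round(d['confidence'],2)) for d in cams.spot_point(p,k)[:2]])
E
```

```text
pics
{'t': np.float64(0.0), 'eef_pos': array([ 0.167, -0.602,  0.231]), 'tcp_rot': array([-1.572, -0.   , -2.871]), 'contact_force': array([-0.469,  1.151,  0.364]), 'finger_gap': np.float64(0.085)} 0.0187
scene relay_hook [([0.496, 0.068, 0.057], 0.79)]
scene bolt_hook [([0.445, -0.107, 0.058], 0.79)]
scene relay_pocket [([0.517, 0.068, 0.01], 0.87), ([0.48, -0.308, 0.004], 0.54)]
scene bolt_pocket [([0.465, -0.116, 0.013], 0.89)]
scene relay_unit [([0.566, 0.055, 0.006], 0.95)]
scene bolt_unit [([0.542, -0.127, -0.001], 0.77)]
scene black_relay []
scene bolt_1 [([0.524, -0.142, 0.013], 0.48), ([0.528, -0.103, 0.013], 0.42)]
scene tape [([0.478, -0.311, 0.002], 0.87)]
scene dongle [([0.367, -0.043, 0.001], 0.64)]
scene fob [([0.353, -0.26, -0.002], 0.81), ([0.365, -0.038, 0.0], 0.52)]
scene spool [([0.363, 0.177, -0.003], 0.76)]
scene station [([0.459, 0.285, -0.002], 0.76), ([0.522, -0.143, 0.008], 0.28)]
top relay_hook [([0.5, 0.067, 0.056], 0.9)]
top bolt_hook [([0.445, -0.11, 0.061], 0.95), ([0.525, -0.141, 0.017], 0.39)]
top relay_pocket [([0.522, 0.06, 0.007], 0.84)]
top bolt_pocket [([0.467, -0.112, 0.01], 0.79)]
top relay_unit [([0.567, 0.065, 0.002], 0.82)]
top bolt_unit [([0.541, -0.13, -0.002], 0.61)]
top black_relay [([0.573, 0.065, 0.01], 0.43), ([0.444, -0.108, 0.062], 0.16)]
top bolt_1 [([0.527, -0.11, 0.011], 0.55), ([0.525, -0.143, 0.016], 0.48)]
top tape [([0.476, -0.308, -0.003], 0.76), ([0.362, 0.179, 0.002], 0.58)]
top dongle [([0.365, -0.043, 0.0], 0.57), ([0.499, 0.066, 0.054], 0.27)]
top fob [([0.355, -0.264, 0.002], 0.83), ([0.367, -0.044, 0.004], 0.3)]
top spool [([0.523, 0.063, 0.007], 0.67), ([0.363, 0.179, -0.001], 0.59)]
top station [([0.463, 0.286, -0.001], 0.65)]
```

View pics/top0.png

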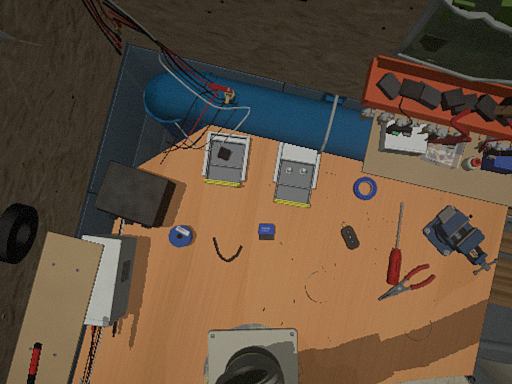

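View pics/scene0.png

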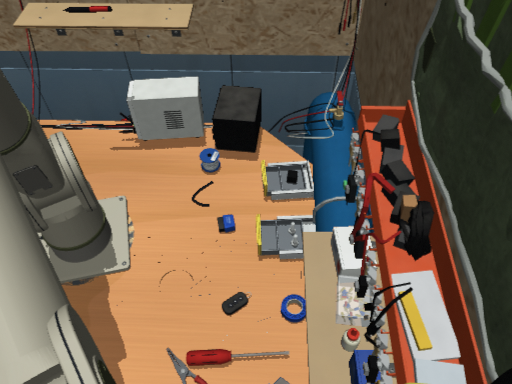

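The left unit (relay visible at top-view px 225,155) is closed. The right unit (bolts at px 290/302,170) stands open, and its yellow front is at px 292,204. I'll refine the yaws from the yellow fronts and work out the moves.

```bash
cat > h.py <<'E'
from bench import arm,cams,job
import cv2,numpy as np
from scipy.spatial.transform import Rotation as Ro
def to_world(p,uv,z):
    M=np.array(p['camera_from_world']);K=np.array(p['intrinsics'])
    R,t=M[:3,:3],M[:3,3];c=-R.T@t
    d=np.c_[uv,np.ones(len(uv))]@np.linalg.inv(K).T@R
    return c+d*((z-c[2])/d[:,2])[:,None]
def lips(p):
    "yellow fronts: (centre at z=.056, yaw) in the rail area"
    f=cv2.cvtColor(p['frame'],cv2.COLOR_RGB2HSV)
    m=cv2.inRange(f,(22,110,90),(36,255,255))
    n,l,st,_=cv2.connectedComponentsWithStats(m)
    for i in range(1,n):
        if st[i,4]<15: continue
        v,u=np.where(l==i);w=to_world(p,np.c_[u,v],.056)[:,:2]
        if not(.3<w[:,0].mean()<.65 and abs(w[:,1].mean())<.25):continue
        c,e=w.mean(0),np.linalg.eigh(np.cov(w.T))[1][:,1]; e*=np.sign(e[1])
        s=(w-c)@e;print('lip',st[i,4],c.round(4),'yaw',round(np.arctan2(-e[0],e[1]),3),'len',np.ptp(s).round(3))
def move(target,yaw):
    s=arm.sense();R=Ro.from_euler('xyz',s['tcp_rot'])
    d=R.inv().apply(np.array(target)-s['eef_pos'])*100
    turn=-np.degrees((yaw-s['tcp_rot'][2]+np.pi)%(2*np.pi)-np.pi)
    print('move',d.round(2),'turn',round(turn,1))
def st():
    s=arm.sense();print({k:np.round(s[k],4).tolist() for k in('t','eef_pos','tcp_rot','contact_force','finger_gap')})
E
python3 - <<'E'
from h import *
for n in('top','scene'):
    p=cams.snapshot(n);print(n,-np.array(p['camera_from_world'])[:3,:3].T@np.array(p['camera_from_world'])[:3,3]);lips(p)
move([.395,-.098,.12],np.pi-.2); st()
E
```

```text
top [ 3.87940503e-01 -1.48358694e-04  1.27259383e+00]
lip 159 [0.4952 0.0703] yaw -0.155 len 0.09
lip 152 [ 0.4394 -0.1066] yaw -0.193 len 0.091
scene [ 0.30690063 -0.70158162  0.96098399]
lip 126 [0.4936 0.0565] yaw -0.168 len 0.124
lip 151 [ 0.4381 -0.1159] yaw -0.195 len 0.116
move [-35.44  11.13 -42.49] turn 27.0
{'t': 1.5, 'eef_pos': [0.1672, -0.6022, 0.2313], 'tcp_rot': [-1.5708, 0.0, -2.8708], 'contact_force': [-0.6847, -0.2891, 0.8637], 'finger_gap': 0.0854}
```

>>> {"op": "apply_moves", "data": {"moves": [[[-3.5, 0, -4.2, 3], [-7, 0, -8.4, 6], [-10.5, 0, -12.6, 9], [-14, 0, -17, 12], [-17.5, 0, -21, 15], [-21, 0, -25.5, 18], [-24.5, 1, -29.5, 21], [-28, 3, -34, 24], [-31.5, 5, -38, 27], [-35, 7, -42, 27], [-35.4, 9, -42.5, 27], [-35.4, 11, -42.5, 27]]], "fingers": 0}}

```text
t: 2.7
eef_pos: [0.3966, -0.0948, 0.1216]
tcp_rot: [-1.571, 0.004, 2.945]
contact_force: [-0.6, -1.6, 0.0]
finger_gap: -0.0002
```

Run:
```python
from h import *
move([.395,-.098,.03],np.pi-.194); st()
p=cams.snapshot('wrist');cv2.imwrite('pics/w1.png',p['frame'][:,:,::-1])
for k in('bolt_hook','relay_hook'):print(k,[(np.round(d['at'],3).tolist(),round(d['confidence'],2)) for d in cams.spot_point(p,k)[:2]])
```

```text
move [0.13 9.16 0.35] turn -0.1
{'t': 2.7, 'eef_pos': [0.3966, -0.0948, 0.1216], 'tcp_rot': [-1.5706, 0.0037, 2.9451], 'contact_force': [-0.5787, -1.6483, 0.0419], 'finger_gap': -0.0002}
bolt_hook [([0.445, -0.109, 0.057], 0.62)]
relay_hook []
```

View pics/w1.png

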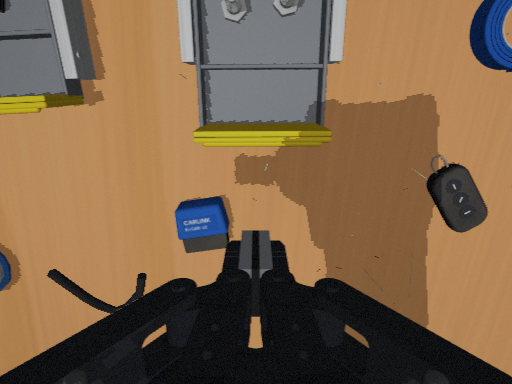

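>>> {"op": "apply_moves", "data": {"moves": [[[0.1, 3, 0.3, 0], [0.1, 6, 0.3, 0], [0.1, 8, 0.3, 0], [0.1, 9.1, 0.3, 0], [0.1, 9.1, 0.3, 0]]]}}

```text
t: 3.35
eef_pos: [0.3927, -0.1015, 0.0301]
tcp_rot: [-1.571, -0.001, 2.94]
contact_force: [0.2, -0.2, 0.3]
finger_gap: -0.0003
```

The wrist view shows the closed fingers (px 257,270) lined up with the middle of the yellow front (px 262,135), with the dongle (px 200,225) clear to the left. Now the push.

>>> {"op": "apply_moves", "data": {"moves": [[[-1.2, 0, 0, 0], [-2, 0, 0, 0], [-2.5, 0, 0, 0], [-3, 0, 0, 0], [-3.5, 0, 0, 0], [-4, 0, 0, 0], [-4.4, 0, 0, 0], [-4.8, 0, 0, 0], [-5.2, 0, 0, 0], [-5.4, 0, 0, 0]]]}}

```text
t: 4.35
eef_pos: [0.4463, -0.1115, 0.0303]
tcp_rot: [-1.571, -0.0, 2.941]
contact_force: [-1.9, 1.1, 1.6]
finger_gap: 0.0
```

Run:
```python
from h import *
st()
p=cams.snapshot('top');lips(p)
for k in('bolt_hook','bolt_unit','relay_unit','relay_hook'):print(k,[(np.round(d['at'],3).tolist(),round(d['confidence'],2)) for d in cams.spot_point(p,k)[:2]])
```

```text
{'t': 4.35, 'eef_pos': [0.4463, -0.1115, 0.0303], 'tcp_rot': [-1.5709, -0.0, 2.9413], 'contact_force': [-1.8604, 1.0576, 1.6465], 'finger_gap': 0.0}
lip 159 [0.4952 0.0698] yaw -0.153 len 0.09
bolt_hook [([0.465, -0.113, 0.058], 0.83), ([0.354, -0.264, 0.001], 0.58)]
bolt_unit [([0.536, -0.127, -0.002], 0.62)]
relay_unit [([0.568, 0.061, 0.0], 0.71)]
relay_hook [([0.503, 0.069, 0.054], 0.84)]
```

>>> {"op": "apply_moves", "data": {"moves": [[[-0.4, 0, 0, 0], [-0.7, 0, 0, 0], [-0.9, 0, 0, 0], [-1.0, 0, 0, 0], [-1.0, 0, 0, 0]]]}}

```text
t: 5.1
eef_pos: [0.456, -0.1136, 0.0303]
tcp_rot: [-1.571, 0.0, 2.941]
contact_force: [0.2, -0.7, 0.9]
finger_gap: -0.0
```

>>> {"op": "apply_moves", "data": {"moves": [[[-0.2, 0, 0, 0], [-0.4, 0, 0, 0], [-0.5, 0, 0, 0]]]}}

```text
t: 5.4
eef_pos: [0.4608, -0.1145, 0.0303]
tcp_rot: [-1.571, 0.0, 2.941]
contact_force: [-2.4, 1.4, 1.3]
finger_gap: -0.0
```

>>> {"op": "apply_moves", "data": {"moves": [[[-0.2, 0, 0, 0], [-0.4, 0, 0, 0], [-0.5, 0, 0, 0]]]}}

```text
t: 5.7
eef_pos: [0.4658, -0.1155, 0.0303]
tcp_rot: [-1.571, 0.0, 2.941]
contact_force: [-1.3, 0.2, 0.3]
finger_gap: -0.0002
```

>>> {"op": "apply_moves", "data": {"moves": [[[-0.2, 0, 0, 0], [-0.4, 0, 0, 0], [-0.4, 0, 0, 0]]]}}

```text
t: 6.0
eef_pos: [0.4699, -0.1164, 0.0303]
tcp_rot: [-1.571, 0.001, 2.941]
contact_force: [0.7, 0.1, -1.4]
finger_gap: -0.0001
```

>>> {"op": "apply_moves", "data": {"moves": [[[-0.2, 0, 0, 0], [-0.3, 0, 0, 0], [-0.3, 0, 0, 0]]]}}

```text
t: 6.3
eef_pos: [0.4725, -0.1169, 0.0303]
tcp_rot: [-1.571, -0.0, 2.941]
contact_force: [-0.8, 0.1, 0.1]
finger_gap: 0.0002
```

Run:
```python
from h import *
st()
p=cams.snapshot('scene');lips(p);cv2.imwrite('pics/s2.png',cv2.resize(p['frame'][130:290,180:350,::-1],None,fx=4,fy=3.7))
for k in('bolt_hook','bolt_unit'):print(k,[(np.round(d['at'],3).tolist(),round(d['confidence'],2)) for d in cams.spot_point(p,k)[:2]])
```

```text
{'t': 6.3, 'eef_pos': [0.4725, -0.1169, 0.0303], 'tcp_rot': [-1.5707, -0.0001, 2.9411], 'contact_force': [-0.7877, 0.1237, 0.077], 'finger_gap': 0.0002}
lip 55 [ 0.4784 -0.1601] yaw -0.256 len 0.048
bolt_hook [([0.49, -0.119, 0.057], 0.88)]
bolt_unit [([0.543, -0.129, 0.0], 0.78)]
```

>>> {"op": "apply_moves", "data": {"moves": [[[-0.2, 0, 0, 0], [-0.3, 0, 0, 0], [-0.3, 0, 0, 0]]]}}

```text
t: 6.75
eef_pos: [0.4725, -0.117, 0.0296]
tcp_rot: [-1.57, -0.006, 2.941]
contact_force: [-14.1, 3.4, 9.2]
finger_gap: -0.0002
```

>>> {"op": "apply_moves", "data": {"moves": [[[-0.2, 0, 0, 0], [-0.3, 0, 0, 0], [-0.3, 0, 0, 0]]]}}

```text
t: 7.05
eef_pos: [0.4725, -0.117, 0.029]
tcp_rot: [-1.569, -0.013, 2.941]
contact_force: [-27.8, 6.2, 19.6]
finger_gap: 0.0003
```

View pics/s2.png

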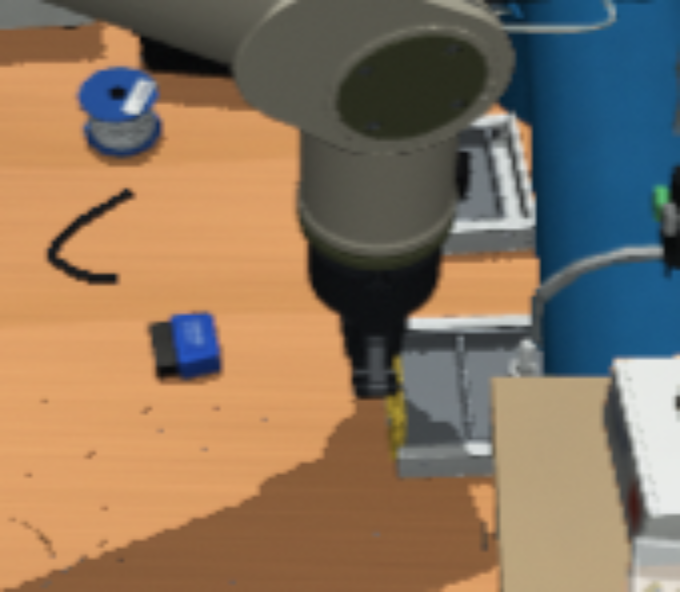

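The bolt tray has met its hard stop: the TCP stayed at x=0.4725 while the force rose to 28 N. The picture shows its front up against the frame. Backing off, then lifting.

>>> {"op": "apply_moves", "data": {"moves": [[[1, 0, 0, 0], [2, 0, 0, 0], [3, 0, 0, 0], [3, -3, 0, 0], [3, -6, 0, 0], [3, -9, 0, 0], [3, -9, 0, 0]]]}}

```text
t: 7.75
eef_pos: [0.4511, -0.1127, 0.1241]
tcp_rot: [-1.569, 0.007, 2.941]
contact_force: [0.0, 0.8, -0.4]
finger_gap: -0.0002
```

Run:
```python
from h import *
st();move([.517,.065,.12],np.pi-.154)
p=cams.snapshot('top');lips(p)
```

```text
{'t': 7.75, 'eef_pos': [0.4511, -0.1127, 0.1241], 'tcp_rot': [-1.5693, 0.007, 2.941], 'contact_force': [0.018, 0.8254, -0.3728], 'finger_gap': -0.0002}
move [ -2.92   0.41 -18.72] turn -2.7
lip 159 [0.4951 0.0695] yaw -0.155 len 0.091
lip 32 [ 0.4932 -0.08  ] yaw -0.252 len 0.019
```

>>> {"op": "apply_moves", "data": {"moves": [[[0, 0, -4, 0], [0, 0, -8, 0], [0, 0, -12, 0], [-1, 0, -16, -1.5], [-2, 0, -18.7, -2.7], [-2.9, 0, -18.7, -2.7], [-2.9, 0, -18.7, -2.7]]]}}

```text
t: 8.5
eef_pos: [0.5147, 0.0652, 0.1193]
tcp_rot: [-1.571, -0.001, 2.989]
contact_force: [-0.1, -1.1, -0.8]
finger_gap: 0.0004
```

Run:
```python
from h import *
st()
p=cams.snapshot('wrist');cv2.imwrite('pics/w3.png',p['frame'][:,:,::-1]);lips(p)
for k in('relay_hook','relay_pocket','relay_unit'):print(k,[(np.round(d['at'],4).tolist(),round(d['confidence'],2)) for d in cams.spot_point(p,k)[:2]])
p=cams.snapshot('scene')
for k in('bolt_hook','bolt_unit','relay_pocket'):print(k,[(np.round(d['at'],4).tolist(),round(d['confidence'],2)) for d in cams.spot_point(p,k)[:2]])
```

```text
{'t': 8.5, 'eef_pos': [0.5147, 0.0652, 0.1193], 'tcp_rot': [-1.5711, -0.0012, 2.9886], 'contact_force': [-0.1476, -1.1446, -0.7643], 'finger_gap': 0.0004}
lip 2042 [ 0.499  -0.0875] yaw -0.316 len 0.062
lip 3946 [0.5036 0.0673] yaw -0.149 len 0.091
relay_hook [([0.4996, 0.0677, 0.0559], 0.86), ([0.5768, -0.1153, 0.0115], 0.6)]
relay_pocket [([0.5212, 0.0632, 0.0155], 0.79)]
relay_unit [([0.5678, 0.0572, -0.0008], 0.65)]
bolt_hook [([0.4937, -0.1174, 0.0566], 0.62)]
bolt_unit [([0.5446, -0.127, 0.0003], 0.61)]
relay_pocket []
```

View pics/w3.png

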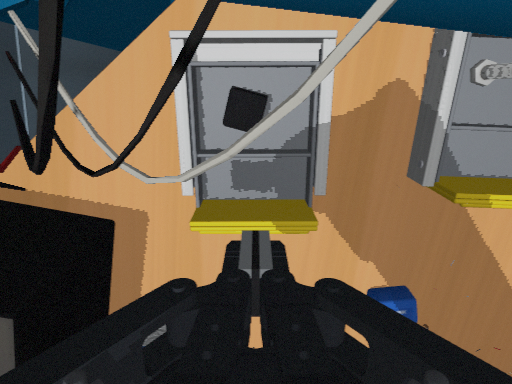

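The wrist view shows the relay tray's lip (px 255,215) dead ahead, the empty pocket behind it (px 255,180) and the relay further back (px 245,108). The networks put the hook at about (0.4995, 0.068), which agrees with the lip centroid, so the pocket centre is about x=0.519. Descending there in stages.

>>> {"op": "apply_moves", "data": {"moves": [[[-0.4, 0, 0, 0], [-0.4, 2, 0, 0], [-0.4, 4, 0, 0], [-0.4, 5, 0, 0], [-0.4, 5, 0, 0]]]}}

```text
t: 9.4
eef_pos: [0.5178, 0.0646, 0.0692]
tcp_rot: [-1.571, -0.002, 2.988]
contact_force: [-0.1, 1.0, -0.7]
finger_gap: 0.0001
```

Run:
```python
from h import *
st();move([.5195,.0645,.032],np.pi-.154)
p=cams.snapshot('wrist');cv2.imwrite('pics/w4.png',p['frame'][:,:,::-1])
```

```text
{'t': 9.4, 'eef_pos': [0.5178, 0.0646, 0.0692], 'tcp_rot': [-1.5705, -0.0022, 2.9884], 'contact_force': [-0.078, 0.9601, -0.7468], 'finger_gap': 0.0001}
move [-0.18  3.72 -0.02] turn 0.0
```

View pics/w4.png

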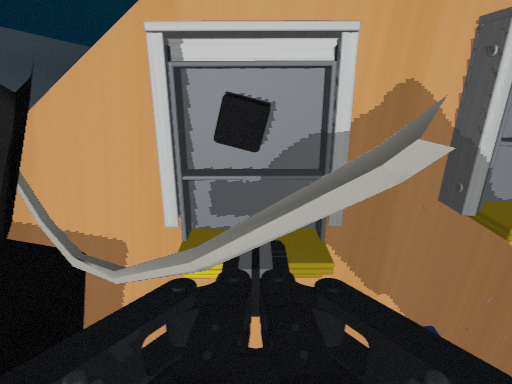

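Run:
```python
from h import *
p=cams.snapshot('wrist');M=np.array(p['camera_from_world']);K=np.array(p['intrinsics'])
s=arm.sense();t=np.array(s['eef_pos']);r=np.array([.988,-.153,0])
h=np.array([.4995,.0677,.056])
for n,q in dict(tcp=t,tip_plus=t+.011*r,tip_minus=t-.011*r,hook=h,bead=h-.011*r,cross=h+.04*r+[0,0,-.029]).items():
    c=M[:3,:3]@q+M[:3,3];u=K@c;print(n,(u[:2]/u[2]).round(1))
print(-M[:3,:3].T@M[:3,3])
for k in('relay_hook','relay_pocket'):print(k,[(np.round(d['at'],4).tolist(),round(d['confidence'],2)) for d in cams.spot_point(p,k)[:2]])
```

```text
tcp [253.2 246.1]
tip_plus [253.2 226.1]
tip_minus [253.2 265.3]
hook [253.8 264.2]
bead [253.8 280.9]
cross [253.9 181.5]
[0.59526576 0.05216257 0.21240191]
relay_hook []
relay_pocket [([0.5176, 0.0643, 0.0134], 0.79)]
```

The predicted hook row (264) and cross-wall row (181) match the picture, and the tip is between them. Descending into the pocket.

>>> {"op": "apply_moves", "data": {"moves": [[[-0.2, 1.2, 0, 0], [-0.2, 2.4, 0, 0], [-0.2, 3.4, 0, 0], [-0.2, 3.8, 0, 0], [-0.2, 3.8, 0, 0]]]}}

```text
t: 10.1
eef_pos: [0.5199, 0.0645, 0.0313]
tcp_rot: [-1.571, -0.002, 2.988]
contact_force: [0.0, -0.9, 0.2]
finger_gap: 0.0004
```

>>> {"op": "apply_moves", "data": {"moves": [[[0.4, 0, 0, 0], [0.8, 0, 0, 0], [1.2, 0, 0, 0], [1.6, 0, 0, 0], [2, 0, 0, 0], [2.4, 0, 0, 0], [2.8, 0, 0, 0], [3.1, 0, 0, 0], [3.1, 0, 0, 0]]]}}

```text
t: 11.0
eef_pos: [0.4892, 0.0692, 0.0322]
tcp_rot: [-1.57, -0.001, 2.988]
contact_force: [-0.5, -0.7, -0.2]
finger_gap: 0.0002
```

Run:
```python
from h import *
st()
p=cams.snapshot('scene');lips(p);cv2.imwrite('pics/s5.png',cv2.resize(p['frame'][130:290,180:350,::-1],None,fx=4,fy=3.7))
for k in('relay_hook','bolt_hook'):print(k,[(np.round(d['at'],4).tolist(),round(d['confidence'],2)) for d in cams.spot_point(p,k)[:2]])
```

```text
{'t': 11.0, 'eef_pos': [0.4892, 0.0692, 0.0322], 'tcp_rot': [-1.5703, -0.0006, 2.9885], 'contact_force': [-0.4775, -0.7346, -0.1696], 'finger_gap': 0.0002}
lip 114 [0.4711 0.0557] yaw -0.139 len 0.12
lip 159 [ 0.4846 -0.1258] yaw -0.198 len 0.116
relay_hook [([0.4734, 0.0729, 0.0557], 0.63), ([0.4938, -0.1185, 0.0584], 0.41)]
bolt_hook [([0.4926, -0.1184, 0.0587], 0.67)]
```

The tray follows: its lip has moved 22 mm. Continuing to the stop.

>>> {"op": "apply_moves", "data": {"moves": [[[0.4, 0, 0, 0], [0.8, 0, 0, 0], [1.2, 0, 0, 0], [1.5, 0, 0, 0], [1.5, 0, 0, 0]]]}}

```text
t: 11.65
eef_pos: [0.4744, 0.0716, 0.0323]
tcp_rot: [-1.57, -0.0, 2.989]
contact_force: [0.0, -0.1, 0.7]
finger_gap: -0.0001
```

>>> {"op": "apply_moves", "data": {"moves": [[[0.3, 0, 0, 0], [0.5, 0, 0, 0], [0.5, 0, 0, 0]]]}}

```text
t: 11.95
eef_pos: [0.4698, 0.0723, 0.0323]
tcp_rot: [-1.571, -0.0, 2.988]
contact_force: [0.3, 0.0, 0.1]
finger_gap: -0.0004
```

>>> {"op": "apply_moves", "data": {"moves": [[[0.2, 0, 0, 0], [0.4, 0, 0, 0], [0.4, 0, 0, 0]]]}}

```text
t: 12.25
eef_pos: [0.4658, 0.0729, 0.0323]
tcp_rot: [-1.571, -0.0, 2.988]
contact_force: [-0.1, -0.2, 0.0]
finger_gap: -0.0002
```

>>> {"op": "apply_moves", "data": {"moves": [[[0.2, 0, 0, 0], [0.4, 0, 0, 0], [0.4, 0, 0, 0]]]}}

```text
t: 12.55
eef_pos: [0.4618, 0.0735, 0.0323]
tcp_rot: [-1.571, -0.0, 2.988]
contact_force: [0.1, -0.2, -0.5]
finger_gap: 0.0
```

>>> {"op": "apply_moves", "data": {"moves": [[[0.2, 0, 0, 0], [0.4, 0, 0, 0], [0.4, 0, 0, 0]]]}}

```text
t: 12.85
eef_pos: [0.461, 0.0737, 0.033]
tcp_rot: [-1.572, 0.006, 2.988]
contact_force: [13.6, -1.8, -9.1]
finger_gap: -0.0001
```

>>> {"op": "apply_moves", "data": {"moves": [[[0.2, 0, 0, 0], [0.4, 0, 0, 0], [0.4, 0, 0, 0]]]}}

```text
t: 13.15
eef_pos: [0.4609, 0.0738, 0.034]
tcp_rot: [-1.574, 0.013, 2.986]
contact_force: [30.4, -3.3, -20.9]
finger_gap: -0.0
```

Run:
```python
from h import *
st()
p=cams.snapshot('scene');lips(p);cv2.imwrite('pics/s6.png',cv2.resize(p['frame'][130:290,180:350,::-1],None,fx=4,fy=3.7))
for k in('relay_hook','bolt_hook'):print(k,[(np.round(d['at'],4).tolist(),round(d['confidence'],2)) for d in cams.spot_point(p,k)[:2]])
```

```text
{'t': 13.15, 'eef_pos': [0.4609, 0.0738, 0.034], 'tcp_rot': [-1.5745, 0.0131, 2.9864], 'contact_force': [30.4017, -3.2961, -20.8788], 'finger_gap': -0.0}
lip 95 [0.4427 0.0588] yaw -0.134 len 0.12
lip 156 [ 0.4846 -0.1261] yaw -0.2 len 0.116
relay_hook [([0.4457, 0.0786, 0.0554], 0.81), ([0.5754, -0.1169, 0.0106], 0.45)]
bolt_hook [([0.4944, -0.1181, 0.0573], 0.86)]
```

Stop reached: the TCP held at x=0.461 while the force rose to 30 N. Releasing to mid-pocket, then going straight up and away.

>>> {"op": "apply_moves", "data": {"moves": [[[-0.8, 0, 0, 0], [-1.5, 0, 0, 0], [-1.5, 0, 0, 0], [-1.5, -3, 0, 0], [-1.5, -7, 0, 0], [-1.5, -12, 0, 0], [-1.5, -15, 0, 0], [-1.5, -15, 0, 0]]]}}

```text
t: 14.1
eef_pos: [0.4707, 0.0732, 0.1861]
tcp_rot: [-1.571, 0.006, 2.989]
contact_force: [-0.9, 0.1, -0.4]
finger_gap: 0.0
```

>>> {"op": "apply_moves", "data": {"moves": [[[0, 0, 4, 0], [0, 0, 8, 0], [1, 0, 12, 0], [2, 0, 16, 0], [3, 0, 20, 0], [4, 0, 24, 0], [5, 0, 28, 0], [6, 0, 32, 0], [6, 0, 36, 0], [6, 0, 36, 0], [6, 0, 36, 0]]]}}

```text
t: 15.2
eef_pos: [0.3541, -0.2739, 0.1812]
tcp_rot: [-1.572, -0.002, 2.987]
contact_force: [0.3, 0.5, 0.3]
finger_gap: 0.0001
```

Run:
```python
from h import *
st()
for n in('top','scene'):
    p=cams.snapshot(n);lips(p);cv2.imwrite(f'pics/{n}9.png',p['frame'][:,:,::-1])
    for k in['relay_hook','bolt_hook','relay_unit','bolt_unit','black_relay','bolt_1','tape','dongle','fob','spool']:
        print(n,k,[(np.round(d['at'],3).tolist(),round(d['confidence'],2)) for d in cams.spot_point(p,k)[:2]])
```

```text
{'t': 15.2, 'eef_pos': [0.3541, -0.2739, 0.1812], 'tcp_rot': [-1.5723, -0.0017, 2.987], 'contact_force': [0.3171, 0.4512, 0.2614], 'finger_gap': 0.0001}
lip 160 [ 0.4861 -0.1157] yaw -0.189 len 0.091
lip 147 [0.4453 0.0784] yaw -0.153 len 0.09
top relay_hook []
top bolt_hook [([0.492, -0.115, 0.061], 0.76)]
top relay_unit [([0.566, 0.06, 0.001], 0.75)]
top bolt_unit [([0.542, -0.128, -0.004], 0.89), ([0.526, 0.074, 0.014], 0.41)]
top black_relay [([0.525, 0.074, 0.009], 0.56)]
top bolt_1 [([0.575, -0.117, 0.009], 0.36), ([0.569, -0.15, 0.014], 0.36)]
top tape [([0.478, -0.31, 0.001], 0.85), ([0.54, -0.128, -0.001], 0.72)]
top dongle [([0.362, -0.044, 0.003], 0.68)]
top fob [([0.356, -0.264, 0.001], 0.68), ([0.493, -0.116, 0.062], 0.35)]
top spool [([0.36, 0.182, 0.002], 0.87)]
lip 154 [ 0.4845 -0.1268] yaw -0.198 len 0.113
scene relay_hook [([0.446, 0.077, 0.054], 0.77)]
scene bolt_hook [([0.494, -0.119, 0.058], 0.68), ([0.352, -0.26, -0.002], 0.59)]
scene relay_unit [([0.561, 0.059, 0.005], 0.56)]
scene bolt_unit [([0.544, -0.127, -0.002], 0.7)]
scene black_relay [([0.527, 0.066, 0.012], 0.65)]
scene bolt_1 [([0.574, -0.117, 0.012], 0.43)]
scene tape [([0.476, -0.309, 0.004], 0.83)]
scene dongle [([0.565, 0.057, 0.005], 0.52)]
scene fob [([0.354, -0.259, -0.001], 0.64)]
scene spool [([0.528, 0.07, 0.009], 0.41)]
```

View pics/top9.png

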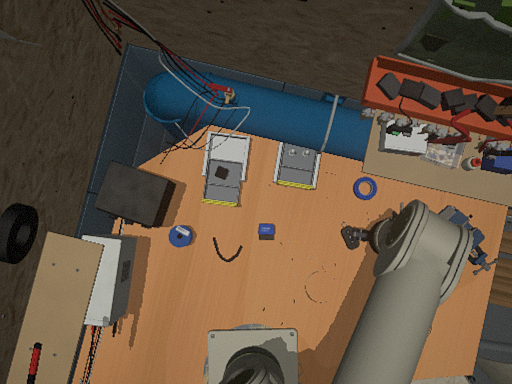

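The top view shows the bolt tray closed (lip at px 298,185, bolts still in it) and the relay tray drawn out (lip at px 220,203, relay at px 222,172). The bystanders are where they were. The two hook-to-unit distances differ by about 0.065 m, one full travel. Handing in.

```bash
python3 -c "
from h import *
print(job.finish_job());st()"
```

```text
the job is handed in; nothing more can be done
None
the job is handed in; nothing more can be done
```

The job is handed in at about 15 s of robot time: the bolt tray is fully home and the relay tray is drawn out to its stop, done in that order.

- **Bolt tray:** I pushed it home with the closed fingertips until it stopped moving and the force rose to about 28 N along x.
- **Relay tray:** I hooked the fingertips behind its yellow lip from inside the pocket and drew it out until it stopped, at about 30 N along x. It seems to have been 1 to 2 cm open at the start rather than fully shut. I then freed the finger, lifted clear and moved away.

**Last checks:**
- The two lips' positions relative to their units differ by about 0.065 to 0.07 m, which matches one tray home and the other at full travel.
- The relay and bolts are still in their trays. The tape, dongle, fob and spool read within about 5 mm of where they started, which is about the networks' error.
- The robot was touching nothing, with a force reading near zero.

**Disagreements:** In the final check the network missed the relay hook in the top view, and in the scene view it gave wrong positions for the dongle and spool. The other view and the yellow-lip measurement covered these.

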